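# Build a crosswise drying crib and slide a primed panel in

### The arm

A 6-joint arm with a two-finger parallel gripper is mounted at the origin on the work surface. World frame = base frame: x ahead of the robot, y to its left, z up, the work surface at z = 0. Lengths are in m, angles in degrees, forces in N, time in s.
With the tool pointing down it reaches from about 0.25 to 0.725 m from the base axis. Payload 9.7 kg.
Tool frame: the origin (TCP) lies at the centre of the arm's flange, where the gripper is bolted on; the fingertips stand 173 mm ahead of it and the grasp point (between the pads) lies 155 mm ahead of it; z points along the fingers, y is the line along which they close (so a half turn about z gives the same grasp; the last joint's range is limited). The gripper opens to 85 mm and grips with 20 to 120 N. Pads are 22 mm wide; open, the fingers measure 114 mm over their backs; the gripper's body (76 mm by 85 mm) begins 54 mm behind the grasp point. The pads swing forward as they close: fully open they stand 13 mm farther back than shut.
Start: joints at [76.662, 4.979, 10.078, 95.1, 0, 90], TCP at [0.127, 0.535, 0.405] pointing down, gripper open.
Joint ranges: [-179.16, 179.16], [-48.56, 103.87], [-65.8, 70.77], [-126.05, 130.52], [-82.76, 87.17], [-180, 180]. Speed limits (degrees/s): [127.2, 127.2, 147.25, 180, 180, 180].

### API

Orientations are given as [roll, pitch, yaw] about the fixed x, y, z axes, in that order (R = Rz(yaw) Ry(pitch) Rx(roll)).
In Python, from station import state, snapshot, sign_off gives the robot as it stands.
- The arm moves only by the tool step_arm, never from a script. Its argument "steps" is a list of rows, each a list of 7 numbers: the opening, from 0 (shut) to 1 (fully open), then the shift along the world's x, y, z in m, then the turn, a rotation vector about the world's x, y, z in degrees. In form: [[claw, tx, ty, tz, rx, ry, rz], ...]. A call has 1 to 20 rows; each row shifts and turns the commanded pose from where the row before left it; what a row does not reach is not made up. A row lasts 1/10 s, in which the tool goes at most 50 mm and 8.59 degrees, less where a joint would pass 70% of its speed; a pose out of reach is approached as far as the arm can. A call is refused whole if a number of a shift passes 0.05 or a number of a turn 8.59, either way. A call with a gripper value outside its range is refused whole. The fingers move at their own pace and stop on an object; the grip force is fixed at half the most. Time passes only in rows, so rows that do not move let the fingers close. It gives the time, the measured TCP pose, the force, the opening and the grip force at its end, in the units of the state.
- state(): the state, without advancing time (a new reading comes with each control period).
- snapshot(name): name is "scene" or "side" or "wrist"; returns a dict with "color" (384x512x3 uint8, red, green, blue), "range_z" (384x512 float32, m along the optical axis (not along the pixel's ray), 0 where there is no reading), "vertical_fov" (degrees; the focal length in pixels is half the picture's height over the tangent of half this angle, whatever the lens; pixels are square), "cx", "cy" (the principal point, pixels), "dist_coeffs" ([k1, k2, p1, p2, k3] as OpenCV has them; the pictures are not rectified), "rvec" (rotation vector, rad) and "tvec" (3), from world to camera coordinates, as OpenCV has them; the wrist camera has in their place "hand_eye" (4x4, takes a point from camera to tool coordinates, whose origin is the TCP and whose axes are the flange's). Camera axes: x right, y down, z forward; pixel columns grow to the right and rows downward; lengths in m; the calibration is good to about 2 mm. A picture is of the moment at which its call begins: read the wrist's pose just before it.
- sign_off(): hands the job in; it is judged then, once.
The state is a dict: "clock": time; "joint_positions": joint angles; "dq": joint speeds; "tau": joint torques, N m; "tcp_pos": TCP position; "ee_rot": TCP orientation; "contact_force": force on the tool from outside, world axes, zero at the start; "wrist_torque": the same for the moment, N m; "width": finger opening in m; "finger_force": force on a finger pad.
Only numpy, scipy, OpenCV 4.12 (cv2) and the standard library are available. Lean on these libraries where they do the work, as an engineer would, in place of code of your own. Each camera call takes 0.05 s, during which the arm holds its last target. There are 200 camera calls.

### The job

Build up the drying crib: lay the two short slats flat across the pair of fixed bearers, one at each end with its outer edge flush with the bearer ends; then lay the two long slats crosswise on top of them, one directly above each bearer with their ends level. Then, without lifting it off the base board or disturbing the can, box and bottle nearby, slide the primed panel along its run-in, under the short slats, until it is fully home against the end stop, leaving the tower square.

Things in the scene. Friction and masses are not known exactly. Their poses are not given: they have to be found in the camera images.
- crib: fixed wooden base: dark board 164 x 300 x 10 mm (thick) with two bearers, each 26 wide, 180 long (y -90 to +90 mm), tops 34 mm above the bench, centred at x = +63 and -63 mm: a slot 100 mm wide between them. Origin: at bench height, under the centre of the pair of bearers; x across them, y along them from the end stop to the run-in, z up. Turned up to 15 degrees from the bench
- end_stop (a point): middle of the inner face of the strip that closes the slot's -y end, at the board's top. The strip is 16 mm thick and 20 mm high (top 30 mm above the bench)
- run_in (a point): middle of the open run-in, on the board's top (10 mm above the bench): the board goes on from the bearers' +y ends (y = 90) to y = 210 mm between two low guide rails, 12 mm wide, 100 mm apart, tops 22 mm above the bench
- short_1: loose plain pine slat, 140 x 26 x 18 mm (35 g), lying flat on the bench mat at the start. Origin: centre of its underside; x along its length, y across its width, z up. One of two equal short slats
- short_2: loose plain pine slat, 140 x 26 x 18 mm (35 g), lying flat on the bench mat at the start. Origin: centre of its underside; x along its length, y across its width, z up. The other short slat; the two are interchangeable
- long_1: loose plain pine slat, 180 x 26 x 18 mm (45 g), lying flat on the bench mat at the start. Origin: centre of its underside; x along its length, y across its width, z up. One of two equal long slats, as long as the bearers
- long_2: loose plain pine slat, 180 x 26 x 18 mm (45 g), lying flat on the bench mat at the start. Origin: centre of its underside; x along its length, y across its width, z up. The other long slat; the two are interchangeable
- panel: loose pine panel, grey-white primed face up, 96 (x) x 174 (y) mm, 16 mm thick, about 150 g, on the board between the rails, partly in the slot, 40 to 100 mm short of home. Origin: centre of its underside, axes as the crib's. Home against the stop its origin is at y = +13 mm in the crib's frame and it sticks out 10 mm beyond the bearer ends. Slides easily (1 to 2 N)
- bench_mat: fixed flat black rubber bench mat, 290 x 270 mm and 8 mm thick, on which the four slats lie side by side (about 70 mm apart, lengths roughly along its x, in any order). Origin: centre of its underside
- paint_can: bystander: closed paint can, 84 mm across, 90 mm high; origin at the centre of its underside
- screw_box: bystander: small cardboard box with a green band, 70 x 110 x 40 mm; origin at the centre of its underside
- glue_bottle: bystander: glue bottle, 60 mm across, 120 mm high; origin at the centre of its underside
There are look-alikes about, which are no part of the job. Several things have the shape of the panel; the one meant has the colours described above.

How it is judged:
By the outcome, as a careful person would: the job done as asked, in the order asked, and still so for the second after the job is handed in, with the robot touching nothing.
It also fails if it takes over 72 s, if anything falls off the work surface, if the arm or the gripper's body presses on something with over 40 N, if the wrist force passes 120 N, or if a joint passes its speed limit or range.

## Working session

There is one attempt and no reset: what is moved stays moved. The work goes in short steps, Python scripts to look and compute and a tool call to move; the robot and the scene stay as the last step left them, time stands still between calls to the robot, and variables do not carry over. Pictures are saved under pics/ and viewed, at most 10 in all, crops included, and the job is handed in when it is done.

Besides the shell and the picture viewer there is one more tool, called after "Request:" as name([rows], argument=value, ...), one row to a line, values as JSON. step_arm: Moves the arm, as the interface text tells. Its arguments: {"type":"object","properties":{"steps":{"type":"array"}},"required":["steps"]}

```bash
ls; mkdir -p pics; cat > h.py <<'E'
import numpy as np,cv2
from station import state,snapshot,sign_off
from scipy.spatial.transform import Rotation as Ro
def cloud(n):
    st=state() if n=="wrist" else None
    s=snapshot(n);h,w=s["range_z"].shape
    f=h/2/np.tan(np.radians(s["vertical_fov"])/2)
    K=np.array([[f,0,s["cx"]],[0,f,s["cy"]],[0,0,1]])
    g=np.stack(np.meshgrid(np.arange(w),np.arange(h)),-1).reshape(-1,1,2).astype(np.float64)
    u=cv2.undistortPoints(g,K,np.array(s["dist_coeffs"],float)).reshape(h,w,2)
    z=s["range_z"].astype(float)
    P=np.dstack([u[...,0]*z,u[...,1]*z,z])
    if n=="wrist":
        T=np.array(s["hand_eye"]);P=P@T[:3,:3].T+T[:3,3]
        P=P@Ro.from_euler('xyz',st["ee_rot"],degrees=True).as_matrix().T+np.array(st["tcp_pos"])
    else:
        R=cv2.Rodrigues(np.array(s["rvec"],float))[0];P=(P-np.array(s["tvec"]).ravel())@R
    P[z==0]=np.nan
    return s["color"],P
def save(c,n): cv2.imwrite("pics/"+n,np.ascontiguousarray(c[...,::-1]))
E
python3 - <<'E'
from h import *
print(state())
for n in("scene","side"):
    c,P=cloud(n);np.savez(n,c=c,P=P);save(c,n+"0.png")
E
```

```text
pics
{'clock': 0.0, 'joint_positions': array([7.66621227e+01, 5.01000866e+00, 1.00338632e+01, 9.50984995e+01,
       8.47996352e-04, 9.00016724e+01]), 'dq': array([-0.03299553,  0.00317643,  0.04499788,  0.01354412,  0.00782055,
        0.07600189]), 'tau': array([-3.98313796e-04, -5.20394933e+01,  4.64798677e+01,  1.65694073e-02,
       -4.92892366e-05,  4.68901419e-06]), 'tcp_pos': array([0.12687945, 0.5351645 , 0.40398809]), 'ee_rot': array([-1.79925355e+02, -8.45816783e-04,  1.66660449e+02]), 'contact_force': array([0.43634514, 0.35531173, 0.46567972]), 'wrist_torque': array([ 0.02351634,  0.08192146, -0.01229468]), 'finger_force': 0.0, 'width': 0.08560259259973918}
```

View pics/scene0.png

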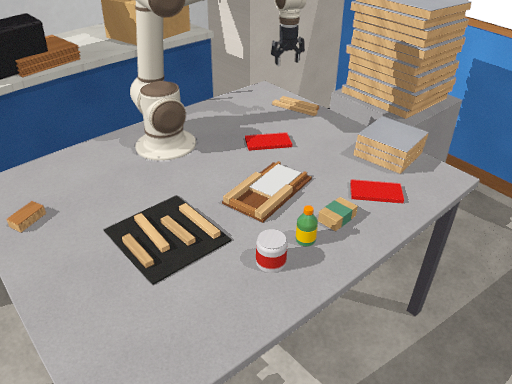

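View pics/side0.png

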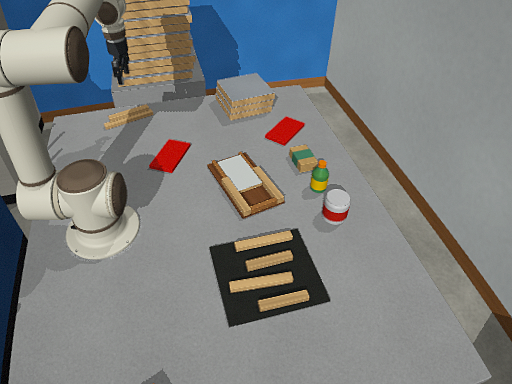

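The job's panel is the grey-white one in the crib, at scene (277,180). The red boards at (268,141) and (377,191) and the stacked boards at right don't match the description. I'll confirm with an enlarged crop while measuring.

```bash
python3 - <<'E'
from h import *
crops=[]
for n in("scene","side"):
    d=np.load(n+".npz");c,P=d["c"],d["P"]
    crops.append(cv2.resize(c[150:280,100:360] if n=="scene" else c[130:330,190:400],(400,300),interpolation=cv2.INTER_CUBIC))
    hsv=cv2.cvtColor(c,cv2.COLOR_RGB2HSV).astype(int)
    Z=P[...,2]; on=(np.abs(P[...,0])<1)&(np.abs(P[...,1])<1)
    masks={"slats":on&(Z>.020)&(Z<.032)&(hsv[...,1]>60)&(hsv[...,0]<30),
     "bearer":on&(Z>.0305)&(Z<.040)&(hsv[...,1]>50)&(hsv[...,0]<30),
     "panel":on&(Z>.018)&(Z<.034)&(hsv[...,1]<35)&(hsv[...,2]>150),
     "tall":on&(Z>.037)&(Z<.2)&(P[...,0]>.2)}
    for k,m in masks.items():
        nb,lab,stt,cen=cv2.connectedComponentsWithStats(m.astype(np.uint8))
        for i in range(1,nb):
            if stt[i,4]<60: continue
            q=P[lab==i]; r=cv2.minAreaRect((q[:,:2]*1000).astype(np.float32))
            print(n,k,stt[i,4],cen[i].round(),np.round(r[0],1),np.round(r[1],1),round(r[2],1),"z",np.median(q[:,2]).round(4))
save(np.hstack(crops),"crop1.png")
E
```

```text
scene slats 107 [298. 105.] [116.1 632.2] [193.3  53.1] 13.8 z 0.0247
scene slats 170 [386. 159.] [677.8 578.2] [281.9 141.7] 53.5 z 0.0256
scene slats 377 [254. 196.] [509.6  96.3] [151.2 299.6] 10.5 z 0.0269
scene slats 70 [298. 178.] [532.6 207.5] [ 17.5 107.1] 13.7 z 0.0235
scene slats 377 [199. 219.] [ 494.7 -182.4] [183.3  28.6] 1.2 z 0.0266
scene slats 132 [ 26. 218.] [ 142.4 -601.5] [122.   56.2] 85.7 z 0.0268
scene slats 399 [151. 231.] [ 449.8 -323.5] [ 28.6 183.1] 87.3 z 0.026
scene slats 74 [330. 221.] [761.1 112.6] [72.1 31.9] 28.3 z 0.0256
scene slats 303 [178. 229.] [ 491.1 -258.6] [140.3  28.7] 2.9 z 0.0262
scene slats 331 [137. 249.] [ 490.8 -393.3] [ 27.6 142.8] 89.6 z 0.0272
scene slats 63 [306. 239.] [770.    2.1] [58.5 24.3] 45.0 z 0.0254
scene slats 93 [271. 264.] [ 778.3 -140.3] [82.4 35. ] 51.7 z 0.0259
scene bearer 140 [299. 102.] [108.2 638.9] [176.9  45.2] 16.5 z 0.0359
scene bearer 309 [241. 187.] [458.4  18.9] [ 72.9 189.7] 29.7 z 0.0347
scene bearer 307 [273. 199.] [575.5  55.1] [ 33.  179.4] 11.7 z 0.0352
scene bearer 389 [ 24. 213.] [ 122.8 -599.8] [ 6
[... 1105 characters left out ...]
  28.6] 0.5 z 0.0251
side bearer 170 [128. 112.] [102.6 638.2] [179.3  38.2] 16.9 z 0.0348
side bearer 87 [307. 161.] [749.  125.6] [68.4 38.1] 6.1 z 0.0379
side bearer 255 [269. 183.] [573.5  54.2] [ 39.4 182.5] 8.2 z 0.033
side bearer 275 [236. 194.] [450.1  25.9] [ 34.9 181.2] 16.1 z 0.0333
side panel 826 [239. 172.] [489.2 139.2] [ 98.2 176.6] 12.8 z 0.0253
side panel 261 [102. 239.] [ -1.6 -52.7] [ 69.9 160.2] 88.8 z 0.0237
side tall 1687 [245.  93.] [626.3 610.8] [212.  209.1] 9.4 z 0.0992
side tall 306 [303. 155.] [746.4 163.1] [ 69.7 112.7] 4.5 z 0.0399
side tall 329 [320. 174.] [749.5   9. ] [50.9 49.8] 15.5 z 0.079
side tall 644 [336. 203.] [ 752.9 -128.4] [82.5 80.4] 30.2 z 0.0845
```

View pics/crop1.png

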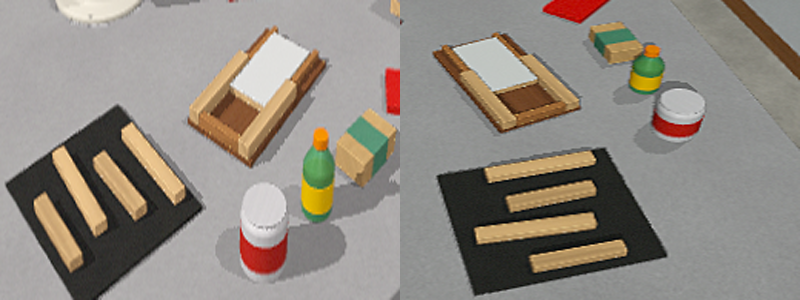

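The crop confirms it: the grey-white panel sits in the crib between the bearers (crop left view at 270,70), and its near end is well short of the stop. Next I'll move over the crib for a precise wrist view.

Request:
step_arm([
  [0.6, 0.029, -0.037, 0, 0, 0, 2],
  [0.6, 0.029, -0.037, 0, 0, 0, 2],
  [0.6, 0.029, -0.037, 0, 0, 0, 2],
  [0.6, 0.029, -0.037, 0, 0, 0, 2],
  [0.6, 0.029, -0.037, 0, 0, 0, 2],
  [0.6, 0.029, -0.037, 0, 0, 0, 2],
  [0.6, 0.029, -0.037, 0, 0, 0, 2],
  [0.6, 0.029, -0.037, 0, 0, 0, 2],
  [0.6, 0.029, -0.037, 0, 0, 0, 2],
  [0.6, 0.029, -0.037, 0, 0, 0, 2],
  [0.6, 0.029, -0.037, 0, 0, 0, 2],
  [0.6, 0.029, -0.037, 0, 0, 0, 2],
  [0.6, 0.029, -0.037, 0, 0, 0, 2],
  [0.6, 0, 0, 0, 0, 0, 0],
  [0.6, 0, 0, 0, 0, 0, 0],
])

```text
clock: 1.6
tcp_pos: [0.5042, 0.0533, 0.4039]
ee_rot: [180.0, -0.1, -167.5]
contact_force: [-0.2, 0.3, 0.9]
width: 0.051
finger_force: 0.0
```

```bash
python3 - <<'E'
from h import *
s=state();print({k:np.round(s[k],4) for k in("clock","joint_positions","tcp_pos","ee_rot","width")})
w=snapshot("wrist");print(w["hand_eye"],w["vertical_fov"])
c,P=cloud("wrist");np.savez("w1",c=c,P=P);save(c,"w1.png")
E
```

```text
{'clock': np.float64(1.6), 'joint_positions': array([ 6.03390e+00, -8.76300e-01,  3.96940e+00,  9.49417e+01,
        1.02000e-02, -6.48070e+00]), 'tcp_pos': array([0.5042, 0.0533, 0.4039]), 'ee_rot': array([ 1.799791e+02, -9.420000e-02, -1.674854e+02]), 'width': np.float64(0.051)}
[[ 1.35681221e-04 -9.64502836e-01 -2.64072455e-01  6.58834029e-02]
 [ 9.99999909e-01  2.38054373e-05  4.26855565e-04  5.85790546e-06]
 [-4.05417043e-04 -2.64072489e-01  9.64502751e-01  3.13000873e-02]
 [ 0.00000000e+00  0.00000000e+00  0.00000000e+00  1.00000000e+00]] 58.272222168627636
```

View pics/w1.png

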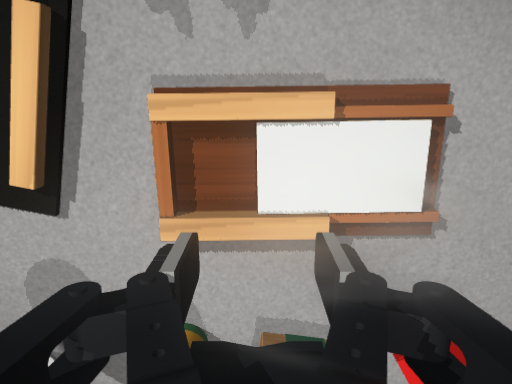

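The wrist view shows bearers at about (240,105) and (245,228), the stop at (165,170) and the panel at (345,167). Next I'll fit the crib pose by intersecting pixel rays with known height planes.

```bash
cat >> h.py <<'E'
def wray(st,s,pts,z):
    h=s["range_z"].shape[0];f=h/2/np.tan(np.radians(s["vertical_fov"])/2)
    K=np.array([[f,0,s["cx"]],[0,f,s["cy"]],[0,0,1]])
    u=cv2.undistortPoints(np.array(pts,float).reshape(-1,1,2),K,np.array(s["dist_coeffs"],float)).reshape(-1,2)
    T=np.array(s["hand_eye"]);R=Ro.from_euler('xyz',st["ee_rot"],degrees=True).as_matrix()
    d=np.c_[u,np.ones(len(u))]@T[:3,:3].T@R.T;o=R@T[:3,3]+st["tcp_pos"]
    return o[:2]+d[:,:2]*((z-o[2])/d[:,2])[:,None]
def rect(st,s,m,z):
    ys,xs=np.nonzero(m);r=cv2.minAreaRect(np.float32(wray(st,s,np.c_[xs,ys],z)*1000))
    c,(a,b),t=r
    if a<b:a,b,t=b,a,t+90
    t=(t+90)%180-90
    return np.round(c,1),round(a,1),round(b,1),round(t,2)
def blobs(m,amin):
    nb,lab,q,_=cv2.connectedComponentsWithStats(m.astype(np.uint8))
    return [lab==i for i in range(1,nb) if q[i,4]>=amin]
E
python3 - <<'E'
from h import *
st=state();s=snapshot("wrist");c,P=cloud("wrist");Z=P[...,2]
hsv=cv2.cvtColor(c,cv2.COLOR_RGB2HSV).astype(int)
wood=(hsv[...,0]<25)&(hsv[...,1]>60)&(hsv[...,2]>140)
for k,m,z in (("bearer",wood&(Z>.029)&(Z<.042),.034),("panel",(hsv[...,1]<30)&(hsv[...,2]>180)&(Z>.02)&(Z<.034),.026),("slat",wood&(Z>.02)&(Z<.029),.026)):
    m[240:]=0
    for b in blobs(m,400): 
        ys,xs=np.nonzero(b);print(k,b.sum(),xs.min(),xs.max(),ys.min(),ys.max(),rect(st,s,b,z),np.median(Z[b]).round(4))
for z in(.03,.034): pass
brown=(hsv[...,0]<25)&(hsv[...,1]>60)&(np.arange(384)[:,None]<245)&(np.arange(512)>140)&(P[...,0]>.35)
for b in blobs(brown,5000): print("crib",rect(st,s,b&(Z<.016),.010))
for x in(160,180,200,240,300): 
    print(x,[(y,int(c[y,x].sum()),round(float(Z[y,x])*1000)) for y in range(206,246,3)])
E
```

```text
bearer 9887 147 334 92 239 (array([513.5,  42.2]), 178.7, 150.8, -76.82) 0.0335
panel 15327 256 429 120 213 (array([491.3, 140.3]), 173.1, 95.7, -76.41) 0.0257
slat 4929 9 39 0 188 (array([ 493.1, -180. ]), 178.9, 25.0, 1.07) 0.0254
slat 1199 342 452 104 117 (array([423.4, 178.3]), 107.6, 11.1, -76.48) 0.0216
slat 970 328 437 211 222 (array([532.6, 199.1]), 116.0, 11.9, -76.11) 0.0217
crib (array([502.1, 100.5]), 312.6, 168.0, -76.71)
160 [(206, 358, 31), (209, 360, 29), (212, 361, 30), (215, 314, 29), (218, 425, 33), (221, 504, 33), (224, 469, 33), (227, 453, 32), (230, 463, 33), (233, 510, 35), (236, 521, 33), (239, 525, 33), (242, 466, -1), (245, 491, 1)]
180 [(206, 168, 10), (209, 169, 11), (212, 216, 14), (215, 325, 24), (218, 459, 33), (221, 491, 32), (224, 458, 34), (227, 443, 33), (230, 491, 33), (233, 388, 240), (236, 370, 241), (239, 367, 246), (242, 367, 248), (245, 367, 251)]
200 [(206, 202, 10), (209, 201, 10), (212, 314, 16), (215, 319, 25), (218, 471, 33), (221, 482, 35), (224, 445, 34), (227, 463, 33), (230, 491, 34), (233, 494, 34), (236, 509, 33), (239, 486, 32), (242, 340, 1), (245, 350, 0)]
240 [(206, 212, 8), (209, 221, 10), (212, 332, 17), (215, 336, 25), (218, 477, 33), (221, 481, 35), (224, 482, 36), (227, 510, 33), (230, 508, 33), (233, 504, 33), (236, 519, 34), (239, 483, 34), (242, 363, 0), (245, 354, 0)]
300 [(206, 713, 25), (209, 713, 25), (212, 583, 25), (215, 352, 29), (218, 499, 35), (221, 528, 34), (224, 542, 33), (227, 544, 33), (230, 539, 34), (233, 543, 35), (236, 545, 32), (239, 419, 33), (242, 391, 0), (245, 393, -1)]
```

Request:
step_arm([
  [0.6, -0.005, -0.043, 0, 0, 0, -1.4],
  [0.6, -0.005, -0.043, 0, 0, 0, -1.4],
  [0.6, -0.005, -0.043, 0, 0, 0, -1.4],
  [0.6, -0.005, -0.043, 0, 0, 0, -1.4],
  [0.6, -0.005, -0.043, 0, 0, 0, -1.4],
  [0.6, -0.005, -0.043, 0, 0, 0, -1.4],
  [0.6, -0.005, -0.043, 0, 0, 0, -1.4],
  [0.6, -0.005, -0.043, 0, 0, 0, -1.4],
  [0.6, 0, 0, 0, 0, 0, 0],
  [0.6, 0, 0, 0, 0, 0, 0],
])

```text
clock: 2.8
tcp_pos: [0.4638, -0.2896, 0.4047]
ee_rot: [180.0, -0.0, -178.6]
contact_force: [0.3, -0.2, 0.2]
width: 0.0511
finger_force: 0.0
```

```bash
python3 - <<'E'
from h import *
st=state();print(st["tcp_pos"],st["ee_rot"],st["joint_positions"])
s=snapshot("wrist");c,P=cloud("wrist");Z=P[...,2]
hsv=cv2.cvtColor(c,cv2.COLOR_RGB2HSV).astype(int)
wood=(hsv[...,0]<25)&(hsv[...,1]>60)&(hsv[...,2]>110)&(Z>.0215)&(Z<.031)
for b in blobs(wood,400):
    ys,xs=np.nonzero(b);print(b.sum(),xs.min(),xs.max(),ys.min(),ys.max(),rect(st,s,b,.026),np.median(Z[b]).round(4))
E
```

```text
[ 0.46383665 -0.2896182   0.40465148] [ 1.79977372e+02 -6.55045800e-03 -1.78562624e+02] [-3.19836488e+01  4.54988244e+00  9.61640200e+00  9.50844503e+01
  1.52787697e-02 -3.34210262e+01]
1414 208 243 48 227 (array([ 445.9, -321.9]), 179.6, 26.0, -3.22) 0.0254
1376 341 379 104 263 (array([ 489.5, -182.4]), 171.3, 26.7, 0.9) 0.0256
3281 141 171 116 245 (array([ 489.9, -392.3]), 138.6, 26.6, -0.27) 0.0256
3210 275 300 119 248 (array([ 489.6, -256.5]), 139.3, 25.4, 2.26) 0.0256
1969 475 511 156 282 (array([523.5, -33.7]), 140.7, 36.0, 12.5) 0.0293
```

Request:
step_arm([
  [0.6, 0.0086, 0.011, -0.03, 0, 0, 0.4],
  [0.6, 0.0086, 0.011, -0.04, 0, 0, 0.4],
  [0.6, 0.0086, 0.011, -0.045, 0, 0, 0],
  [0.6, 0, 0, -0.045, 0, 0, 0],
  [0.6, 0, 0, -0.035, 0, 0, 0],
  [0.6, 0, 0, -0.018, 0, 0, 0],
  [0.6, 0, 0, -0.008, 0, 0, 0],
  [0.6, 0, 0, 0, 0, 0, 0],
  [0, 0, 0, 0, 0, 0, 0],
  [0, 0, 0, 0, 0, 0, 0],
  [0, 0, 0, 0, 0, 0, 0],
  [0, 0, 0, 0, 0, 0, 0],
])

```text
clock: 4.1
tcp_pos: [0.4903, -0.2571, 0.1857]
ee_rot: [-179.9, 0.2, -177.7]
contact_force: [-1.2, 1.7, 7.3]
width: 0.0246
finger_force: 60.7
```

Request:
step_arm([
  [0, 0, 0, 0.03, 0, 0, 0],
  [0, 0, 0.01, 0.045, 0, 0, 0],
  [0, 0.0007, 0.036, 0.005, 0, 0, 1.22],
  [0, 0.0007, 0.042, 0, 0, 0, 1.22],
  [0, 0.0007, 0.042, 0, 0, 0, 1.22],
  [0, 0.0007, 0.042, 0, 0, 0, 1.22],
  [0, 0.0007, 0.042, 0, 0, 0, 1.22],
  [0, 0.0007, 0.042, 0, 0, 0, 1.22],
  [0, 0.0007, 0.042, 0, 0, 0, 1.22],
  [0, 0.0007, 0.042, 0, 0, 0, 1.22],
  [0, 0.0007, 0.0345, -0.02, 0, 0, 1.2],
  [0, 0, 0, -0.025, 0, 0, 0],
  [0, 0, 0, 0, 0, 0, 0],
  [0, 0, 0, 0, 0, 0, 0],
])

```text
clock: 5.5
tcp_pos: [0.496, 0.1174, 0.2194]
ee_rot: [-180.0, -0.0, -166.8]
contact_force: [0.0, -0.4, 0.4]
width: 0.0245
finger_force: 59.7
```

```bash
python3 - <<'E'
from h import *
st=state();print(st["tcp_pos"],st["ee_rot"],st["contact_force"],st["width"])
c,P=cloud("wrist");save(c,"w2.png")
E
```

```text
[0.49596627 0.11739961 0.21937976] [-1.79993514e+02 -1.00046133e-02 -1.66795888e+02] [ 0.02240537 -0.38510902  0.40207766] 0.02454385611242041
```

View pics/w2.png

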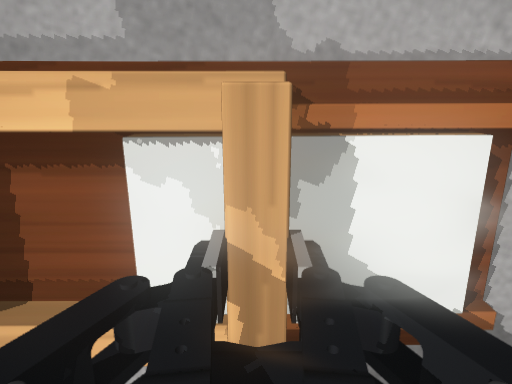

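The wrist view shows the slat held squarely across the bearers. Its edge at column 291 and the bearer end at column 285 are flush once height parallax is taken out. Now I'll lower it and release.

Request:
step_arm([
  [0, 0.0005, 0, -0.004, 0, 0, 0],
  [0, 0, 0, -0.003, 0, 0, 0],
  [0, 0, 0, -0.001, 0, 0, 0],
  [0, 0, 0, 0, 0, 0, 0],
  [0.6, 0, 0, 0, 0, 0, 0],
  [0.6, 0, 0, 0, 0, 0, 0],
  [0.6, 0, 0, 0, 0, 0, 0],
  [0.6, 0, 0, 0, 0, 0, 0],
  [0.6, 0, 0, 0.02, 0, 0, 0],
  [0.6, 0, 0, 0.04, 0, 0, 0],
  [0.6, 0, 0, 0, 0, 0, 0],
])

```text
clock: 6.65
tcp_pos: [0.4975, 0.1179, 0.2755]
ee_rot: [180.0, 0.4, -166.8]
contact_force: [0.8, 0.5, 0.2]
width: 0.0511
finger_force: 0.0
```

Request:
step_arm([
  [0.6, -0.0007, -0.0464, 0, 0, 0, -1.22],
  [0.6, -0.0007, -0.0464, 0, 0, 0, -1.22],
  [0.6, -0.0007, -0.0464, 0, 0, 0, -1.22],
  [0.6, -0.0007, -0.0464, 0, 0, 0, -1.22],
  [0.6, -0.0007, -0.0464, 0, 0, 0, -1.22],
  [0.6, -0.0007, -0.0464, 0, 0, 0, -1.22],
  [0.6, -0.0007, -0.0464, 0, 0, 0, -1.22],
  [0.6, -0.0007, -0.0464, 0, 0, 0, -1.22],
  [0.6, -0.0007, -0.0464, 0, 0, 0, -1.22],
  [0.6, -0.0007, -0.0464, 0, 0, 0, -1.22],
  [0.6, -0.0007, -0.0464, -0.02, 0, 0, -1.22],
  [0.6, 0, 0, -0.03, 0, 0, 0],
  [0.6, 0, 0, 0, 0, 0, 0],
  [0.6, 0, 0, 0, 0, 0, 0],
])

```text
clock: 8.05
tcp_pos: [0.4886, -0.3918, 0.2206]
ee_rot: [179.9, -0.1, 179.8]
contact_force: [0.4, 0.1, 0.8]
width: 0.0513
finger_force: 0.0
```

```bash
python3 - <<'E'
from h import *
st=state();print(st["tcp_pos"],st["ee_rot"])
s=snapshot("wrist");c,P=cloud("wrist");Z=P[...,2]
hsv=cv2.cvtColor(c,cv2.COLOR_RGB2HSV).astype(int)
wood=(hsv[...,0]<25)&(hsv[...,1]>60)&(hsv[...,2]>110)&(Z>.0215)&(Z<.031)
for b in blobs(wood,400):
    ys,xs=np.nonzero(b);print(b.sum(),xs.min(),xs.max(),ys.min(),ys.max(),rect(st,s,b,.026),np.median(Z[b]).round(4))
E
```

```text
[ 0.48862832 -0.3917598   0.22057566] [ 1.79927276e+02 -7.92502245e-02  1.79817437e+02]
15443 357 455 0 290 (array([ 452.9, -323.6]), 139.6, 27.2, -3.06) 0.0255
12837 226 281 90 345 (array([ 488.9, -392.6]), 137.2, 25.5, -0.13) 0.0255
```

Request:
step_arm([
  [0.6, 0.001, -0.0008, -0.02, 0, 0, 0],
  [0.6, 0, 0, -0.01, 0, 0, 0],
  [0.6, 0, 0, -0.0035, 0, 0, 0],
  [0.6, 0, 0, 0, 0, 0, 0],
  [0, 0, 0, 0, 0, 0, 0],
  [0, 0, 0, 0, 0, 0, 0],
  [0, 0, 0, 0, 0, 0, 0],
  [0, 0, 0, 0, 0, 0, 0],
])

```text
clock: 8.95
tcp_pos: [0.49, -0.3932, 0.1886]
ee_rot: [-179.9, 0.1, 179.8]
contact_force: [0.0, 1.2, 5.9]
width: 0.024
finger_force: 60.6
```

Request:
step_arm([
  [0, 0, 0, 0.035, 0, 0, 0],
  [0, 0, 0, 0.045, 0, 0, 0],
  [0, 0.0051, 0.045, 0, 0, 0, 1.68],
  [0, 0.0051, 0.045, 0, 0, 0, 1.68],
  [0, 0.0051, 0.045, 0, 0, 0, 1.68],
  [0, 0.0051, 0.045, 0, 0, 0, 1.68],
  [0, 0.0051, 0.045, 0, 0, 0, 1.68],
  [0, 0.0051, 0.045, 0, 0, 0, 1.68],
  [0, 0.0051, 0.045, 0, 0, 0, 1.68],
  [0, 0.0051, 0.045, -0.02, 0, 0, 1.68],
  [0, 0, 0, -0.0275, 0, 0, 0],
  [0, 0, 0, 0, 0, 0, 0],
  [0, 0, 0, 0, 0, 0, 0],
])

```text
clock: 10.25
tcp_pos: [0.5304, -0.0333, 0.2202]
ee_rot: [180.0, -0.1, -166.8]
contact_force: [0.4, 0.6, 0.0]
width: 0.0246
finger_force: 59.8
```

```bash
python3 - <<'E'
from h import *
st=state();print(st["tcp_pos"],st["ee_rot"],st["contact_force"],st["width"])
c,P=cloud("wrist");save(c,"w3.png")
E
```

```text
[ 0.53043391 -0.03330241  0.22018154] [ 1.79996976e+02 -5.05823894e-02 -1.66772521e+02] [0.41774069 0.59970248 0.01574851] 0.0246142135935315
```

View pics/w3.png

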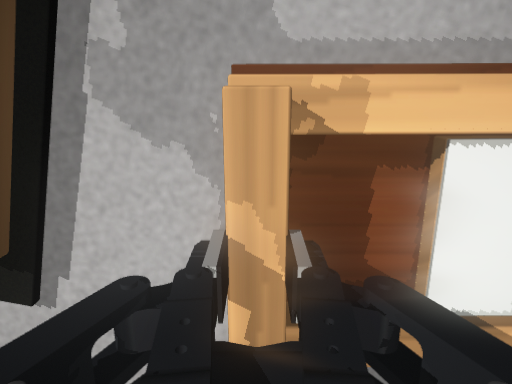

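The slat sits square with its outer edge (column 222, bearer end at 228) flush after parallax. Lower and release.

Request:
step_arm([
  [0, 0.0006, 0.0003, -0.004, 0, 0, 0],
  [0, 0, 0, -0.002, 0, 0, 0],
  [0, 0, 0, -0.001, 0, 0, 0],
  [0, 0, 0, 0, 0, 0, 0],
])

```text
clock: 10.7
tcp_pos: [0.5314, -0.0334, 0.2145]
ee_rot: [-179.9, 0.1, -166.8]
contact_force: [-2.5, -1.2, 7.8]
width: 0.024
finger_force: 60.9
```

Request:
step_arm([
  [0.6, 0, 0, 0, 0, 0, 0],
  [0.6, 0, 0, 0, 0, 0, 0],
  [0.6, 0, 0, 0, 0, 0, 0],
  [0.6, 0, 0, 0.03, 0, 0, 0],
  [0.6, 0, 0.02, 0.045, 0, 0, 0],
  [0.6, -0.009, 0.025, 0.04, 0, 0, 0],
  [0.6, -0.009, 0.025, 0.04, 0, 0, 0],
  [0.6, -0.009, 0.018, 0.035, 0, 0, 0],
  [0.6, 0, 0, 0, 0, 0, 0],
  [0.6, 0, 0, 0, 0, 0, 0],
])

```text
clock: 11.7
tcp_pos: [0.5043, 0.0555, 0.4033]
ee_rot: [-180.0, 0.1, -166.7]
contact_force: [0.2, 0.2, -0.8]
width: 0.0512
finger_force: 0.0
```

```bash
cat > chk.py <<'E'
from h import *
import sys
st=state();print(st["tcp_pos"],st["ee_rot"])
s=snapshot("wrist");c,P=cloud("wrist");Z=P[...,2]
hsv=cv2.cvtColor(c,cv2.COLOR_RGB2HSV).astype(int)
wood=(hsv[...,0]<25)&(hsv[...,1]>50)&(hsv[...,2]>110)
for a in sys.argv[1:]:
    z=float(a);m=wood&(abs(Z-z)<.006)
    for b in blobs(m,400):
        ys,xs=np.nonzero(b);r=rect(st,s,b,z);d=r[0]-[513.5,42.2];t=np.radians(13.25)
        print(z,b.sum(),xs.min(),xs.max(),ys.min(),ys.max(),r,"crib",(d@[[np.cos(t),-np.sin(t)],[np.sin(t),np.cos(t)]]).round(1))
E
python3 chk.py .034 .052
```

```text
[0.5042858  0.0555404  0.40330106] [-1.79984804e+02  8.43250004e-02 -1.66705246e+02]
0.034 4118 146 335 91 132 (array([459.5,  29.6]), 178.6, 37.5, -77.0) crib [-55.5   0.1]
0.034 2939 180 305 215 240 (array([574.9,  57.4]), 131.7, 28.1, -76.69) crib [63.2  0.7]
0.052 3877 140 177 98 242 (array([532.8, -32.7]), 139.9, 25.7, 13.32) crib [  1.6 -77.3]
0.052 3853 305 339 99 242 (array([497.7, 117.3]), 139.1, 26.7, 13.38) crib [ 1.8 76.7]
```

Both short slats are within 0.5 mm of flush and square. On to the first long slat.

Request:
step_arm([
  [0.6, -0.0018, -0.0394, -0.01, 0, 0, -2.05],
  [0.6, -0.0018, -0.0394, -0.02, 0, 0, -2.05],
  [0.6, -0.0018, -0.0394, -0.02, 0, 0, -2.05],
  [0.6, -0.0018, -0.0394, -0.02, 0, 0, -2.05],
  [0.6, -0.0018, -0.0394, -0.025, 0, 0, -2.05],
  [0.6, -0.0018, -0.0394, -0.025, 0, 0, -2.05],
  [0.6, 0, 0, -0.03, 0, 0, 0],
  [0.6, 0, 0, 0, 0, 0, 0],
  [0.6, 0, 0, 0, 0, 0, 0],
])

```text
clock: 12.7
tcp_pos: [0.4929, -0.1813, 0.2522]
ee_rot: [179.9, -0.1, -179.1]
contact_force: [0.6, 0.1, 0.3]
width: 0.0514
finger_force: 0.0
```

```bash
python3 chk.py .026
```

```text
[ 0.4928775  -0.1812636   0.25217797] [ 1.79941842e+02 -1.39374322e-01 -1.79092110e+02]
0.026 9147 0 49 0 270 (array([ 457.6, -318.2]), 152.3, 28.3, -3.68) crib [-137. -338.]
0.026 11106 233 280 49 335 (array([ 491.5, -180.6]), 176.6, 25.6, 0.98) crib [ -72.5 -211.8]
0.026 1763 457 511 145 306 (array([504.2, -41.6]), 102.1, 30.1, 12.32) crib [-28.3 -79.4]
```

Request:
step_arm([
  [0.6, 0, 0.0006, -0.035, 0, 0, 0],
  [0.6, 0, 0, -0.02, 0, 0, 0],
  [0.6, 0, 0, -0.01, 0, 0, 0],
  [0.6, 0, 0, 0, 0, 0, 0],
  [0, 0, 0, 0, 0, 0, 0],
  [0, 0, 0, 0, 0, 0, 0],
  [0, 0, 0, 0, 0, 0, 0],
  [0, 0, 0, 0, 0, 0, 0],
])

```text
clock: 13.6
tcp_pos: [0.494, -0.1807, 0.1898]
ee_rot: [-180.0, 0.2, -179.1]
contact_force: [-1.3, 1.3, 7.5]
width: 0.024
finger_force: 59.7
```

Request:
step_arm([
  [0, 0, 0, 0.04, 0, 0, 0],
  [0, 0, 0, 0.05, 0, 0, 0],
  [0, 0.0081, 0.0236, 0, 0, 0, -7.77],
  [0, 0.0081, 0.0236, 0, 0, 0, -7.77],
  [0, 0.0081, 0.0236, 0, 0, 0, -7.77],
  [0, 0.0081, 0.0236, 0, 0, 0, -7.77],
  [0, 0.0081, 0.0236, 0, 0, 0, -7.77],
  [0, 0.0081, 0.0236, 0, 0, 0, -7.77],
  [0, 0.0081, 0.0236, 0, 0, 0, -7.77],
  [0, 0.0081, 0.0236, 0, 0, 0, -7.77],
  [0, 0.0081, 0.0236, 0, 0, 0, -7.77],
  [0, 0.0081, 0.0236, 0, 0, 0, -7.77],
  [0, 0, 0, -0.02, 0, 0, 0],
  [0, 0, 0, -0.02, 0, 0, 0],
  [0, 0, 0, 0, 0, 0, 0],
  [0, 0, 0, 0, 0, 0, 0],
])

```text
clock: 15.2
tcp_pos: [0.5744, 0.0554, 0.2386]
ee_rot: [180.0, 0.0, 103.2]
contact_force: [0.8, -0.4, -0.1]
width: 0.0242
finger_force: 59.2
```

```bash
python3 - <<'E'
from h import *
st=state();print(st["tcp_pos"],st["ee_rot"],st["contact_force"],st["joint_positions"].round(1))
c,P=cloud("wrist");save(c,"w4.png");np.savez("w4",c=c,P=P)
E
python3 chk.py .034 .052 .077
```

```text
[0.57440575 0.05540924 0.23859586] [1.79996397e+02 1.10814754e-03 1.03241185e+02] [ 0.82291918 -0.37110357 -0.1332226 ] [ 5.5  8.7 -4.3 77.1 -0.  82.3]
[0.57464152 0.05534015 0.23923422] [1.79925258e+02 8.77633111e-03 1.03229464e+02]
0.034 9023 0 60 98 334 (array([454.6,  25.2]), 134.7, 26.2, -78.29) crib [-61.2  -3. ]
0.052 13953 0 221 35 98 (array([496.2, 117.1]), 96.4, 25.4, 13.29) crib [ 0.3 76.9]
0.077 20449 221 292 23 346 (array([570.1,  79.3]), 132.9, 25.3, -76.72) crib [63.6 23.1]
```

View pics/w4.png

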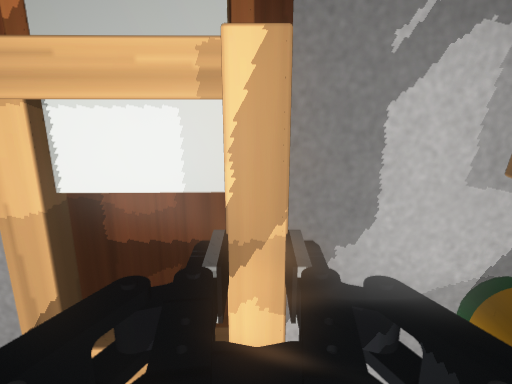

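The wrist view shows the long slat's far end (row 23) at crib y≈90, level with the short slat's outer edge, and its measured x is 63.6, above the bearer. Lower it.

Request:
step_arm([
  [0, 0, 0, -0.003, 0, 0, 0],
  [0, 0, 0, -0.002, 0, 0, 0],
  [0, 0, 0, -0.001, 0, 0, 0],
  [0, 0, 0, 0, 0, 0, 0],
])

```text
clock: 15.75
tcp_pos: [0.5745, 0.0554, 0.2338]
ee_rot: [179.9, 0.0, 103.2]
contact_force: [-4.5, -0.4, 11.8]
width: 0.0243
finger_force: 60.7
```

Request:
step_arm([
  [0.6, 0, 0, 0, 0, 0, 0],
  [0.6, 0, 0, 0, 0, 0, 0],
  [0.6, 0, 0, 0, 0, 0, 0],
  [0.6, 0, 0, 0.025, 0, 0, 0],
  [0.6, 0, 0, 0.04, 0, 0, 0],
  [0.6, -0.0143, -0.042, 0, 0, 0, 8.19],
  [0.6, -0.0143, -0.042, 0, 0, 0, 8.19],
  [0.6, -0.0143, -0.042, 0, 0, 0, 8.19],
  [0.6, -0.0143, -0.042, 0, 0, 0, 8.19],
  [0.6, -0.0143, -0.042, 0, 0, 0, 8.19],
  [0.6, -0.0143, -0.042, 0, 0, 0, 8.19],
  [0.6, -0.0143, -0.042, 0, 0, 0, 8.19],
  [0.6, -0.0143, -0.042, 0, 0, 0, 8.19],
  [0.6, -0.0143, -0.042, 0, 0, 0, 8.19],
  [0.6, 0, 0, -0.025, 0, 0, 0],
  [0.6, 0, 0, -0.025, 0, 0, 0],
  [0.6, 0, 0, 0, 0, 0, 0],
  [0.6, 0, 0, 0, 0, 0, 0],
])

```text
clock: 17.55
tcp_pos: [0.4482, -0.3158, 0.2471]
ee_rot: [180.0, -0.0, 175.6]
contact_force: [0.4, 0.3, 0.0]
width: 0.0511
finger_force: 0.0
```

```bash
python3 chk.py .026
```

```text
[ 0.44823471 -0.31577941  0.24708281] [ 1.79973687e+02 -4.09085517e-02  1.75646623e+02]
0.026 6735 217 269 43 339 (array([ 445.1, -321.1]), 177.9, 25.6, -3.13) crib [-149.8 -338. ]
```

Request:
step_arm([
  [0.6, -0.0022, -0.0055, -0.01, 0, 0, 1.2],
  [0.6, 0, 0, -0.03, 0, 0, 0],
  [0.6, 0, 0, -0.013, 0, 0, 0],
  [0.6, 0, 0, -0.006, 0, 0, 0],
  [0.6, 0, 0, 0, 0, 0, 0],
  [0, 0, 0, 0, 0, 0, 0],
  [0, 0, 0, 0, 0, 0, 0],
  [0, 0, 0, 0, 0, 0, 0],
  [0, 0, 0, 0, 0, 0, 0],
])

```text
clock: 18.55
tcp_pos: [0.4465, -0.3217, 0.1895]
ee_rot: [-179.9, 0.1, 176.8]
contact_force: [-0.6, 0.9, 6.2]
width: 0.0241
finger_force: 59.8
```

Request:
step_arm([
  [0, 0, 0, 0.04, 0, 0, 0],
  [0, 0, 0, 0.05, 0, 0, 0],
  [0, 0.0006, 0.0349, 0, 0, 0, -7.36],
  [0, 0.0006, 0.0349, 0, 0, 0, -7.36],
  [0, 0.0006, 0.0349, 0, 0, 0, -7.36],
  [0, 0.0006, 0.0349, 0, 0, 0, -7.36],
  [0, 0.0006, 0.0349, 0, 0, 0, -7.36],
  [0, 0.0006, 0.0349, 0, 0, 0, -7.36],
  [0, 0.0006, 0.0349, 0, 0, 0, -7.36],
  [0, 0.0006, 0.0349, 0, 0, 0, -7.36],
  [0, 0.0006, 0.0349, 0, 0, 0, -7.36],
  [0, 0.0006, 0.0349, 0, 0, 0, -7.36],
  [0, 0, 0, 0, 0, 0, 0],
  [0, 0, 0, -0.02, 0, 0, 0],
  [0, 0, 0, -0.018, 0, 0, 0],
  [0, 0, 0, 0, 0, 0, 0],
  [0, 0, 0, 0, 0, 0, 0],
])

```text
clock: 20.25
tcp_pos: [0.4521, 0.0272, 0.2404]
ee_rot: [-180.0, 0.0, 103.3]
contact_force: [0.3, 0.1, -0.1]
width: 0.0241
finger_force: 59.2
```

```bash
python3 chk.py .034 .052 .070 .078; python3 -c "
from h import *
save(cloud('wrist')[0],'w5.png')"
```

```text
[0.4520616  0.02721716 0.2404352 ] [-1.79998131e+02  5.98391417e-03  1.03259813e+02]
0.034 6754 448 511 100 321 (array([565.9,  55.6]), 125.4, 18.0, -76.81) crib [54.1  1. ]
0.052 13566 292 511 37 100 (array([497. , 117.3]), 96.6, 25.7, 13.21) crib [ 1.2 76.9]
0.052 1658 471 511 105 326 (array([563.4,  59.2]), 113.4, 5.0, -76.62) crib [52.5  5.1]
0.07 1866 486 511 209 346 (array([562.2,  37.5]), 69.8, 11.4, -66.02) crib [ 46.3 -15.7]
0.078 20481 221 292 24 346 (array([447.3,  50.9]), 132.8, 25.4, -76.75) crib [-62.4  23.6]
```

View pics/w5.png

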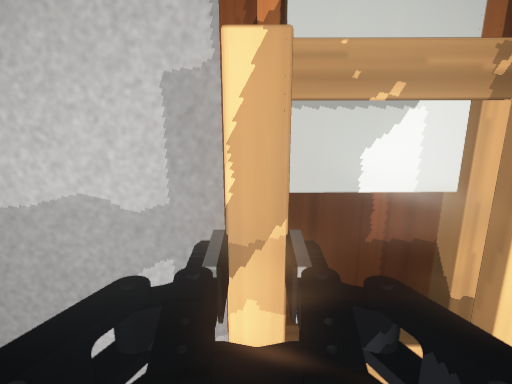

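The second long slat hangs above the near bearer: far end (row 24) at y≈90.3, x≈-62.4, and it's square. Lower it.

Request:
step_arm([
  [0, 0, 0, -0.004, 0, 0, 0],
  [0, 0, 0, -0.002, 0, 0, 0],
  [0, 0, 0, -0.001, 0, 0, 0],
  [0, 0, 0, 0, 0, 0, 0],
])

```text
clock: 20.8
tcp_pos: [0.452, 0.0275, 0.2334]
ee_rot: [180.0, 0.0, 103.2]
contact_force: [-1.8, -1.3, 5.0]
width: 0.0239
finger_force: 59.8
```

Request:
step_arm([
  [0.6, 0, 0, 0, 0, 0, 0],
  [0.6, 0, 0, 0, 0, 0, 0],
  [0.6, 0, 0, 0, 0, 0, 0],
  [0.6, 0, 0, 0.025, 0, 0, 0],
  [0.6, 0, 0, 0.045, 0, 0, 0],
  [0.6, 0.019, 0.01, 0.045, 0, 0, 0],
  [0.6, 0.019, 0.01, 0.045, 0, 0, 0],
  [0.6, 0.019, 0.01, 0.045, 0, 0, 0],
  [0.6, 0, 0, 0, 0, 0, 0],
  [0.6, 0, 0, 0, 0, 0, 0],
])

```text
clock: 21.8
tcp_pos: [0.5096, 0.0579, 0.4384]
ee_rot: [179.9, 0.0, 103.3]
contact_force: [-1.5, -0.1, -1.1]
width: 0.051
finger_force: 0.0
```

```bash
python3 chk.py .052 .070; python3 - <<'E'
from h import *
save(cloud('wrist')[0],'w6.png')
st=state();s=snapshot("wrist");c,P=cloud("wrist");Z=P[...,2]
hsv=cv2.cvtColor(c,cv2.COLOR_RGB2HSV).astype(int)
for b in blobs((hsv[...,1]<30)&(hsv[...,2]>150)&(Z>.02)&(Z<.034),400): print(rect(st,s,b,.026))
E
```

```text
[0.50964874 0.05786143 0.43842967] [1.79931594e+02 8.24235564e-03 1.03268945e+02]
0.052 2737 207 308 88 114 (array([497.9, 117.5]), 101.6, 25.1, 13.27) crib [ 2.1 76.9]
0.052 2069 212 303 224 255 (array([532. , -27.9]), 102.2, 36.0, 13.93) crib [  1.9 -72.5]
0.07 4235 177 211 87 260 (array([454.6,  29.3]), 178.2, 26.7, -76.78) crib [-60.3   0.9]
0.07 4211 304 337 87 261 (array([576.1,  57.3]), 179.4, 26.7, -76.69) crib [64.4  0.4]
(array([484.1, 171. ]), 95.7, 82.4, 13.24)
(array([505.9,  80.1]), 95.5, 46.9, 13.26)
```

View pics/w6.png

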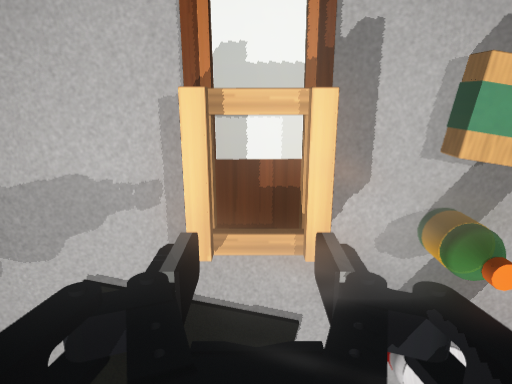

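The tower is square: long slats lie over both bearers (columns 177–211 and 304–337), and the panel's grey-white face shows under the short slat. Next I'll move behind the panel's outer end for the push.

Request:
step_arm([
  [0.45, -0.0091, 0.0387, -0.02, 0, 0, 0],
  [0.45, -0.0091, 0.0387, -0.02, 0, 0, 0],
  [0.45, -0.0091, 0.0387, -0.02, 0, 0, 0],
  [0.45, -0.0091, 0.0387, -0.02, 0, 0, 0],
  [0.45, -0.0091, 0.0387, -0.02, 0, 0, 0],
  [0.45, 0, 0, -0.045, 0, 0, 0],
  [0.45, 0, 0, -0.045, 0, 0, 0],
  [0.45, 0, 0, -0.035, 0, 0, 0],
  [0.45, 0, 0, -0.015, 0, 0, 0],
  [0.45, 0, 0, -0.01, 0, 0, 0],
  [0.45, 0, 0, 0, 0, 0, 0],
  [0.45, 0, 0, 0, 0, 0, 0],
])

```text
clock: 23.25
tcp_pos: [0.4641, 0.2512, 0.1895]
ee_rot: [179.9, -0.0, 103.2]
contact_force: [0.3, 0.4, 0.8]
width: 0.0383
finger_force: 0.0
```

```bash
cat > pan.py <<'E'
from h import *
st=state();print(st["tcp_pos"],st["ee_rot"],st["contact_force"],st["width"])
t=np.radians(13.25);d=np.array(st["tcp_pos"][:2])*1000-[513.5,42.2]
print("tcp crib",d@[[np.cos(t),-np.sin(t)],[np.sin(t),np.cos(t)]])
for n in("scene","side"):
    c,P=cloud(n);save(c,n+"_p.png");Z=P[...,2]
    hsv=cv2.cvtColor(c,cv2.COLOR_RGB2HSV).astype(int)
    q=P[...,:2]*1000-[513.5,42.2];q=q@np.array([[np.cos(t),-np.sin(t)],[np.sin(t),np.cos(t)]])
    m=(hsv[...,1]<35)&(hsv[...,2]>130)&(Z>.02)&(Z<.034)&(abs(q[...,0])<55)&(abs(q[...,1]-80)<140)
    y=q[m][:,1];print(n,m.sum(),np.percentile(y,[1,50,99]).round(1))
E
python3 pan.py
```

```text
[0.46411124 0.25119663 0.18948915] [ 1.79883551e+02 -2.97122448e-02  1.03225485e+02] [0.28489162 0.41485154 0.84341508] 0.03827387761371143
tcp crib [-1.71885968e-01  2.14752912e+02]
scene 456 [ 12.4 133.  203.9]
side 543 [ 13.  124.6 188.3]
```

Request:
step_arm([
  [0.45, 0, 0, -0.004, 0, 0, 0],
  [0.45, 0.0023, -0.0097, 0, 0, 0, 0],
  [0.45, 0.0023, -0.0097, 0, 0, 0, 0],
  [0.45, 0.0023, -0.0097, 0, 0, 0, 0],
  [0.45, 0.0023, -0.0097, 0, 0, 0, 0],
  [0.45, 0.0023, -0.0097, 0, 0, 0, 0],
])

```text
clock: 23.95
tcp_pos: [0.4753, 0.2015, 0.184]
ee_rot: [180.0, -0.0, 103.2]
contact_force: [-0.3, 1.0, 0.6]
width: 0.0387
finger_force: 0.5
```

```bash
python3 pan.py
```

```text
[0.47527517 0.20152134 0.18396015] [ 1.79997975e+02 -3.85476254e-03  1.03217580e+02] [-0.25987891  1.00303577  0.6088643 ] 0.03869036549632644
tcp crib [ -0.6907427  163.84123581]
scene 427 [-21.5  38.2 155.3]
side 530 [-23.   37.5 151.1]
```

Request:
step_arm([
  [0.45, 0.0023, -0.0097, 0, 0, 0, 0],
  [0.45, 0.0023, -0.0097, 0, 0, 0, 0],
  [0.45, 0.0023, -0.0097, 0, 0, 0, 0],
  [0.45, 0.0023, -0.0097, 0, 0, 0, 0],
  [0.45, 0.0009, -0.0039, 0, 0, 0, 0],
  [0.45, 0.0005, -0.0019, 0, 0, 0, 0],
])

```text
clock: 24.65
tcp_pos: [0.4858, 0.1574, 0.184]
ee_rot: [180.0, -0.0, 103.2]
contact_force: [-0.6, 2.9, 0.8]
width: 0.0385
finger_force: 0.7
```

```bash
python3 pan.py
```

```text
[0.48581307 0.15741609 0.18396042] [ 1.79995299e+02 -7.24932515e-03  1.03198369e+02] [-0.6337331   2.92778298  0.7510832 ] 0.03848433804131713
tcp crib [ -0.54231055 118.49480743]
scene 372 [-36.4  15.2  73.4]
side 474 [-41.4  13.   70.3]
```

Request:
step_arm([
  [0.45, 0.0005, -0.0019, 0, 0, 0, 0],
  [0.45, 0.0005, -0.0019, 0, 0, 0, 0],
  [0.45, 0.0002, -0.001, 0, 0, 0, 0],
])

```text
clock: 25.05
tcp_pos: [0.4869, 0.1532, 0.1838]
ee_rot: [-180.0, 0.0, 103.3]
contact_force: [-1.1, 1.6, -0.3]
width: 0.0382
finger_force: 0.4
```

Request:
step_arm([
  [0.45, 0.0002, -0.001, 0, 0, 0, 0],
  [0.45, 0.0002, -0.001, 0, 0, 0, 0],
  [0.45, 0, 0, 0, 0, 0, 0],
])

```text
clock: 25.35
tcp_pos: [0.4873, 0.1511, 0.1839]
ee_rot: [-180.0, 0.0, 103.2]
contact_force: [-0.5, -0.5, -0.5]
width: 0.0384
finger_force: 0.0
```

Request:
step_arm([
  [0.45, 0.0002, -0.001, 0, 0, 0, 0],
  [0.45, 0.0002, -0.001, 0, 0, 0, 0],
])

```text
clock: 25.55
tcp_pos: [0.4875, 0.1496, 0.1839]
ee_rot: [-180.0, -0.1, 103.3]
contact_force: [-3.2, 10.4, -0.3]
width: 0.0384
finger_force: 5.3
```

Request:
step_arm([
  [0.45, 0.0001, -0.0005, 0, 0, 0, 0],
  [0.45, 0, 0, 0, 0, 0, 0],
  [0.45, 0, 0, 0, 0, 0, 0],
])

```text
clock: 25.85
tcp_pos: [0.4875, 0.1495, 0.1839]
ee_rot: [-180.0, -0.2, 103.3]
contact_force: [-3.0, 8.2, 0.5]
width: 0.0386
finger_force: 4.7
```

The panel is firm against the stop: force rose from about 0 to 10 N and motion stopped. Retreat and inspect.

Request:
step_arm([
  [0.45, -0.0023, 0.0097, 0, 0, 0, 0],
  [0.45, -0.0069, 0.029, 0, 0, 0, 0],
  [0.45, -0.0069, 0.029, 0.01, 0, 0, 0],
  [0.45, 0, 0, 0.045, 0, 0, 0],
  [0.45, 0, 0, 0.045, 0, 0, 0],
  [0.45, 0, 0, 0.045, 0, 0, 0],
  [0.45, 0.0085, -0.036, 0.045, 0, 0, 0],
  [0.45, 0.0085, -0.036, 0.035, 0, 0, 0],
  [0.45, 0.0085, -0.036, 0.02, 0, 0, 0],
  [0.45, 0.0085, -0.036, 0.01, 0, 0, 0],
  [0.45, 0, 0, 0, 0, 0, 0],
  [0.45, 0, 0, 0, 0, 0, 0],
])

```text
clock: 27.05
tcp_pos: [0.5044, 0.0777, 0.4319]
ee_rot: [180.0, 0.0, 103.1]
contact_force: [-0.7, 1.4, -0.4]
width: 0.0382
finger_force: 0.0
```

```bash
python3 chk.py .052 .070; python3 - <<'E'
from h import *
c=cloud('wrist')[0];s=cloud('side')[0]
st=state();sn=snapshot("wrist");_,P=cloud("wrist");Z=P[...,2]
hsv=cv2.cvtColor(c,cv2.COLOR_RGB2HSV).astype(int)
t=np.radians(13.25);R=np.array([[np.cos(t),-np.sin(t)],[np.sin(t),np.cos(t)]])
for b in blobs((hsv[...,1]<30)&(hsv[...,2]>110)&(Z>.02)&(Z<.034),150):
    ys,xs=np.nonzero(b);q=(wray(st,sn,np.c_[xs,ys],.026)*1000-[513.5,42.2])@R
    print("panel",q.min(0).round(1),q.max(0).round(1),rect(st,sn,b,.026))
save(np.hstack([cv2.resize(c[60:290,150:380],(400,400)),cv2.resize(s[130:230,190:290],(400,400),interpolation=cv2.INTER_CUBIC)]),"fin.png")
E
```

```text
[0.50444426 0.07773089 0.43193744] [1.79984735e+02 1.30061057e-02 1.03130440e+02]
0.052 2689 207 309 110 150 (array([498.7, 110.4]), 101.6, 39.7, 12.53) crib [ 1.2 69.8]
0.052 1969 214 299 251 274 (array([531.2, -32.5]), 95.6, 28.2, 13.12) crib [  0.1 -76.8]
0.07 3341 177 209 110 241 (array([448.5,  51.2]), 132.5, 26.6, -76.83) crib [-61.2  23.7]
0.07 3350 305 337 111 241 (array([569.7,  79. ]), 131.7, 26.5, -76.74) crib [63.1 22.9]
panel [-47.3  90.5] [47.9 99.8] (array([492. , 134.9]), 95.1, 9.2, 13.33)
panel [-47.3 -66.8] [48.2 60.1] (array([514.7,  39. ]), 126.8, 95.4, -76.65)
```

View pics/fin.png

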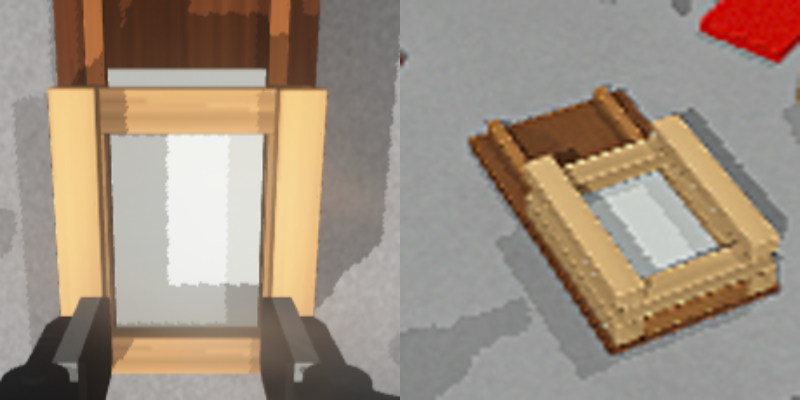

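The final view shows the tower square, with the panel under the short slats and its end at y≈99.8 mm (home is 100). The arm is clear, so I'm handing in.

```bash
python3 -c "
from station import sign_off
print(sign_off())"
```

```text
the job is handed in; nothing more can be done
None
```

The crib is built and handed in: the tower measured square, all four slats are within about 1–2 mm of place, and the panel is home against the end stop, at about 27 s on the robot's clock; no verdict came back.

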